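# Restock the push-to-open spice drawer

## Robot

A 6-joint arm with a two-finger parallel gripper is mounted at the origin on the work surface. World frame = base frame: x ahead of the robot, y to its left, z up, the work surface at z = 0. Lengths are in m, angles in rad, forces in N, time in s.
With the tool pointing down it reaches from about 0.425 to 0.95 m from the base axis. Payload 3.5 kg.
Tool frame: the origin (TCP) lies between the finger pads; the fingertips stand 19 mm ahead of it and the grasp point (between the pads) is the TCP (manip.tip_extent is the z of the fingertips in the tool frame, in m); z points along the fingers, y is the line along which they close (so a half turn about z gives the same grasp; the last joint's range is limited). The gripper opens to 85 mm and grips with 20 to 120 N. Pads are 22 mm wide; open, the fingers measure 114 mm over their backs; the gripper's body (76 mm by 85 mm) begins 54 mm behind the grasp point. The pads swing forward as they close: fully open they stand 13 mm farther back than shut.
Start: joints at [-1.35, 0.286, 1.577, -0, 1.279, -0.15], TCP at [0.245, -0.629, 0.25] pointing down, gripper open.
Joint ranges: [-2.77, 2.77], [-0.9, 2.22], [0.21, 2.48], [-1.53, 4.67], [0.24, 2.81], [-2.84, 2.84]. Speed limits (rad/s): [2.79, 2.79, 3.14, 3.14, 3.14, 3.14].

## Interface

Orientations are given as a unit quaternion [w, x, y, z].
In Python, from station import manip, vision, workorder gives the robot as it stands.
- The arm moves only by the shell command python3 -m crank 'ROWS' [FORCE]. ROWS is text: rows parted by semicolons, each of 5 numbers parted by spaces: the opening in per cent of the stroke, from 0 (shut) to 100 (fully open), then the shift along the world's x, y, z scaled (see below), then the turn about the world's z scaled (see below). In form: grip x y z yaw; .... A call has 1 to 8 rows; each row is the pose to reach, as a shift and turn from the pose commanded when the call began; what a row does not reach only later rows make up. The controller multiplies each number of a shift by 80 cm and each number of a turn by 60 degrees. A row lasts 1/10 s, in which the tool goes at most 50 mm and 8.59 degrees, less where a joint would pass 70% of its speed; a pose out of reach is approached as far as the arm can. A call with a number of a shift or a turn outside -1 to 1 is refused whole. A call with a gripper value outside its range is refused whole. The fingers move at their own pace and stop on an object; FORCE is the grip in N (left out, the last holds). Time passes only in rows, so rows that repeat a pose let the fingers close. It gives the time, the measured TCP pose, the force, the opening and the grip force at its end, in the units of the state.
- manip.get_obs(): the state, without advancing time (a new reading comes with each control period).
- vision.camera(name): name is "scene" or "top" or "wrist"; returns a dict with "color" (384x512x3 uint8, red, green, blue), "z_map" (384x512 float32, m along the optical axis (not along the pixel's ray), 0 where there is no reading), "mtx" (3x3 intrinsics, pixels), "distortion" ([k1, k2, p1, p2, k3] as OpenCV has them; the pictures are not rectified), "world_to_cam" (4x4, takes a point from world to camera coordinates). Camera axes: x right, y down, z forward; pixel columns grow to the right and rows downward; lengths in m; the calibration is good to about 2 mm. A picture is of the moment at which its call begins.
- workorder.close_job(): hands the job in; it is judged then, once.
The state is a dict: "t": time; "qpos": joint angles; "qvel": joint speeds; "joint_efforts": joint torques, N m; "eef_pos": TCP position; "eef_rot": TCP orientation; "contact_force": force on the tool from outside, world axes, zero at the start; "torque": the same for the moment, N m; "opening": opening from 0.0 (shut) to 1.0 (fully open); "gripper_force": force on a finger pad.
Only numpy, scipy, OpenCV 4.12 (cv2) and the standard library are available. Lean on these libraries where they do the work, as an engineer would, in place of code of your own. Each camera call takes 0.05 s, during which the arm holds its last target. There are 200 camera calls.

## Task

Restock the spice drawer: push its handleless front in so that it springs ajar, draw it right out, stand every empty jar from it upright in the steel washing-up tray, and stand every full jar from the table upright in the drawer. Then push the drawer shut without slamming, firmly enough that it latches again. The jars are thin glass, so grip them lightly and set them down rather than drop them, and leave the mugs, the canister and the pepper mill alone.

Things in the scene. Friction and masses are not known exactly. Their poses are not given: they have to be found in the camera images.
- unit: fixed white spice unit, wooden top and drawer front: 220 mm deep (x), 320 wide (y), 108 high. Origin: middle of the carcass's lower front edge, z up; its front faces its own -x (the robot). Touch latch: pressing the shut front in to its stop and letting it come back releases it, and an ejector (6 N at joint 0, 3 N at 45 mm, none beyond) pushes it ajar; pressed to it again and let go, it latches
- drawer (a joint): how far the drawer is out along the unit's -x, m: 0 latched (rests at 0 to 0.001), -0.007 pressed against its stop (at least 0.006 in is needed, about 8 N), about 0.05 after it has sprung ajar, 0.165 fully out. 1 N of friction, 12 N per m/s of damping; it stays where it is left. More than 0.5 m/s inwards is slamming
- front_face (a point): point on the outer face of the drawer front, middle of its width, 85 mm above the table; a good place to push. Axes as the unit's: the face looks to -x. The front is a flat panel without handle, 16 mm thick, 316 mm wide, 6 to 108 mm above the table; when latched its rear stands 7 mm off the carcass. Moves with the drawer
- front_top (a point): middle of the drawer front's upper edge, on the mid-plane of its 16 mm thickness, 105 mm above the table (the edge itself is 3 mm higher). When ajar the panel can be pinched here from above or hooked from behind. Moves with the drawer
- drawer_floor (a point): centre of the drawer's inner floor, 24 mm above the table; axes as the unit's. Inside it measures 155 mm front to back (x) and 270 mm across (y); side and back walls stand 40 mm above the floor, the front 84 mm. Moves with the drawer
- tray: fixed steel washing-up tray on the table, 150 mm (x) by 200 mm (y), 22 mm high, walls 4 mm, inner floor about 4 mm above the table. Origin at the centre of its underside, z up
- jar1: full spice jar, 50 mm diameter, 64 mm tall (glass to 48 mm, then a black lid as wide), red spice inside, labelled, about 140 g; thin glass, origin at the centre of its underside, z up; cracks if the two fingers together press it with over 80 N (20 to 30 N a finger is right) if knocked with over 60 N or let fall more than 3 cm. At the start it stands on the table
- jar2: full spice jar, 50 mm diameter, 64 mm tall (glass to 48 mm, then a black lid as wide), yellow spice inside, labelled, about 140 g; thin glass, origin at the centre of its underside, z up; cracks if the two fingers together press it with over 80 N (20 to 30 N a finger is right) if knocked with over 60 N or let fall more than 3 cm. At the start it stands on the table
- jar3: full spice jar, 50 mm diameter, 64 mm tall (glass to 48 mm, then a black lid as wide), green spice inside, labelled, about 140 g; thin glass, origin at the centre of its underside, z up; cracks if the two fingers together press it with over 80 N (20 to 30 N a finger is right) if knocked with over 60 N or let fall more than 3 cm. At the start it stands on the table
- jar4: full spice jar, 50 mm diameter, 64 mm tall (glass to 48 mm, then a black lid as wide), dark brown spice inside, labelled, about 140 g; thin glass, origin at the centre of its underside, z up; cracks if the two fingers together press it with over 80 N (20 to 30 N a finger is right) if knocked with over 60 N or let fall more than 3 cm. At the start it stands on the table (3 or 4 full jars are there)
- empty1: empty spice jar, 50 mm diameter, 64 mm tall (clear glass to 48 mm, then a bare steel lid as wide), about 90 g; thin glass, origin at the centre of its underside, z up; cracks if the two fingers together press it with over 80 N (20 to 30 N a finger is right) if knocked with over 60 N or let fall more than 3 cm. At the start it stands inside the shut drawer
- empty2: empty spice jar, 50 mm diameter, 64 mm tall (clear glass to 48 mm, then a bare steel lid as wide), about 90 g; thin glass, origin at the centre of its underside, z up; cracks if the two fingers together press it with over 80 N (20 to 30 N a finger is right) if knocked with over 60 N or let fall more than 3 cm. At the start it stands inside the shut drawer (one or both are there)
- table: the grey table, its top at height 0; fixed
- mug1: glass mug, 68 mm diameter, 85 mm tall, handle on its own +y reaching 60 mm from the axis; origin at the centre of its underside. To be left alone
- mug2: the other glass mug, the same
- canister: closed white ceramic canister with a blue band, 104 mm diameter, 141 mm tall; origin at the centre of its underside. To be left alone
- mill: dark wooden pepper mill, 52 mm diameter, 164 mm tall; origin at the centre of its underside. To be left alone

How it is judged:
By the outcome, as a careful person would: the job done as asked, in the order asked, and still so for the second after the job is handed in, with the robot touching nothing.
Of jar1, jar2, jar3, jar4 only 3 to 4 are there at a start; the rules pass over those that are not, and their reading is None.
Of empty1, empty2 only 1 to 2 are there at a start; the rules pass over those that are not, and their reading is None.
At some moment in a run one of jar1, jar2, jar3, jar4 may be knocked a few centimetres aside while the robot is not near it.
It also fails if it takes over 210 s, if anything falls off the work surface, if the arm or the gripper's body presses on something with over 40 N, if the wrist force passes 120 N, or if a joint passes its speed limit or range.

## Working session

There is one attempt and no reset: what is moved stays moved. The work goes in short steps, Python scripts to look and compute and a shell command to move; the robot and the scene stay as the last step left them, time stands still between calls to the robot, and variables do not carry over. Pictures are saved under pics/ and viewed, at most 14 in all, crops included, and the job is handed in when it is done.

```bash
mkdir -p pics; cat > h.py <<'E'
import numpy as np, cv2
from station import manip, vision
def cam(n):
    c=vision.camera(n); np.savez(f'/tmp/{n}.npz',**{k:np.asarray(v) for k,v in c.items()}); return c
def load(n): return dict(np.load(f'/tmp/{n}.npz'))
def save(c,name): cv2.imwrite(f'pics/{name}.png',c['color'][:,:,::-1])
def cloud(c):
    z=c['z_map']; h,w=z.shape
    u,v=np.meshgrid(np.arange(w),np.arange(h))
    p=cv2.undistortPoints(np.stack([u,v],-1).reshape(-1,1,2).astype(float),c['mtx'],c['distortion']).reshape(h,w,2)
    P=np.concatenate([p*z[...,None],z[...,None]],-1)
    T=np.linalg.inv(c['world_to_cam']); W=P@T[:3,:3].T+T[:3,3]; W[z==0]=np.nan
    return W
def ray(c,u,v,zw):
    p=cv2.undistortPoints(np.array([[[u,v]]],float),c['mtx'],c['distortion'])[0,0]
    T=np.linalg.inv(c['world_to_cam']); d=T[:3,:3]@np.array([p[0],p[1],1]); o=T[:3,3]
    return o+d*(zw-o[2])/d[2]
E
python3 - <<'E'
from h import *
a=cam('top');b=cam('scene')
save(a,'top0');save(b,'scene0')
o=manip.get_obs(); print(o); print(manip.tip_extent)
W=cloud(a);print(np.nanmin(W.reshape(-1,3),0),np.nanmax(W.reshape(-1,3),0), np.isnan(W[...,0]).mean())
E
```

```text
{'t': 0.1, 'qpos': array([-1.34999810e+00,  2.87119066e-01,  1.57805581e+00,  7.84369733e-06,
        1.27859214e+00, -1.49995257e-01]), 'qvel': array([ 0.00038298, -0.00107244, -0.00354449,  0.00084613, -0.00017499,
        0.00030942]), 'joint_efforts': array([ 1.98709909e-03, -4.07292581e+01, -2.93698668e+01, -7.40368500e-05,
        3.40784522e-03,  7.15481946e-06]), 'eef_pos': array([ 0.24449757, -0.62856071,  0.2490438 ]), 'eef_rot': array([-1.08663505e-03,  9.82862823e-01,  1.84335266e-01, -3.47278407e-05]), 'contact_force': array([-0.12652329,  0.2218125 ,  0.95660066]), 'torque': array([-0.05725348,  0.01192167, -0.02077238]), 'gripper_force': 0.0, 'opening': 0.9994577175368582}
0.019
[-0.46912615 -1.61701611 -0.77843072] [1.75277746 1.56090503 0.72260803] 0.004018147786458333
```

```bash
ls -R . | head -40
```

```text
.:
h.py
pics

./pics:
scene0.png
top0.png
```

View pics/top0.png

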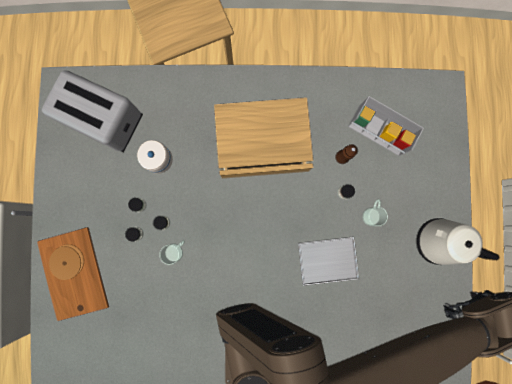

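View pics/scene0.png

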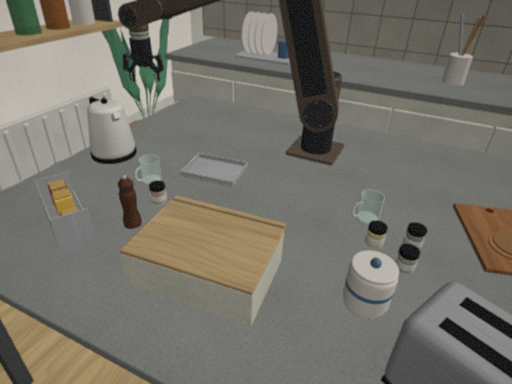

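The top view shows four black-lidded jars at (135,204), (161,222), (133,234) and (347,190). The unit is at (263,137) with its front edge near (265,172), the tray at (328,260), the mugs at (171,252) and (375,213), the mill at (346,154) and the canister at (153,156). The scene view shows the same things from behind the unit.

```bash
cat >> h.py <<'E'
def jars(c,zlo=0.05,zhi=0.08,dark=True):
    """black lids: pixels dark at lid height"""
    W=cloud(c); m=(W[...,2]>zlo)&(W[...,2]<zhi)&(W[...,0]>0.2)&(W[...,0]<1.1)&(abs(W[...,1])<.6)
    if dark: m&=c['color'].max(-1)<70
    n,l,s,ce=cv2.connectedComponentsWithStats(m.astype(np.uint8))
    out=[]
    for i in range(1,n):
        if s[i,4]>40:
            P=W[l==i]; r,_=cv2.minEnclosingCircle(P[:,:2].astype(np.float32))[0:2]
            zt=np.median(P[:,2]); cc=ray(c,*ce[i],zt)
            out.append((ce[i].round(1),s[i,4],cc.round(4),np.round(r,4)))
    return out
E
python3 - <<'E'
from h import *
a=load('top');b=load('scene')
for n,c in(('top',a),('scene',b)):
    print(n); [print(*j) for j in jars(c)]
T=np.linalg.inv(a['world_to_cam']);print(T[:3,3])
W=cloud(a)
for (u,v) in [(263,137),(346,154),(153,156),(328,260),(375,213),(171,252),(265,172),(200,200),(230,190)]: print(u,v,W[v,u].round(4))
m=(W[...,2]>0.095)&(W[...,2]<0.125)&(W[...,0]>.5)&(W[...,0]<1.1)&(abs(W[...,1])<.35)
n,l,s,ce=cv2.connectedComponentsWithStats(m.astype(np.uint8))
for i in range(1,n):
    if s[i,4]>100: print('unit',s[i],cv2.minAreaRect(W[l==i][:,:2].astype(np.float32)), np.median(W[l==i][:,2]))
m=(W[...,2]>0.017)&(W[...,2]<0.03)
n,l,s,ce=cv2.connectedComponentsWithStats(m.astype(np.uint8))
for i in range(1,n):
    if s[i,4]>60: print('tray?',s[i],cv2.minAreaRect(W[l==i][:,:2].astype(np.float32)))
for col in (230,250,265,285,305):
    print(col,[(r,W[r,col,0].round(3),W[r,col,2].round(3)) for r in range(158,184)])
for nm,(u0,v0) in dict(mugA=(171,252),mugB=(375,213),mill=(346,154),can=(153,156)).items():
    S=W[v0-20:v0+20,u0-20:u0+20].reshape(-1,3);S=S[S[:,2]>0.03]
    print(nm,np.percentile(S,[2,50,98],axis=0).round(3).tolist())
E
python3 - <<'E'
import cv2
a=cv2.imread('pics/top0.png')
cv2.imwrite('pics/crop1.png',cv2.resize(a[90:300,200:400],None,fx=4,fy=2.85*1.0,interpolation=cv2.INTER_CUBIC) if 0 else cv2.resize(a[90:240,200:400],None,fx=4,fy=4,interpolation=cv2.INTER_CUBIC))
E
```

```text
top
[129.4 127.8] 121 [0.8089 0.4345 0.0651] [0.8091 0.4358]
[347.5 190.8] 146 [ 0.5902 -0.3314  0.0651] [ 0.59   -0.3316]
[135.4 204.1] 156 [0.5399 0.4052 0.064 ] [0.5381 0.4064]
[159.9 222.2] 147 [0.4779 0.3177 0.0645] [0.477  0.3187]
[132.3 233.8] 153 [0.437  0.4137 0.0642] [0.4371 0.4148]
scene
[156.6 186. ] 143 [ 0.6011 -0.321   0.0657] [ 0.5941 -0.3269]
[129.3 209. ] 109 [ 0.7328 -0.3135  0.0653] [ 0.7278 -0.3185]
[377.5 227.4] 208 [0.4881 0.323  0.0659] [0.4801 0.3224]
[416.5 229.6] 227 [0.4483 0.4181 0.066 ] [0.4392 0.4192]
[408.7 251.7] 276 [0.5502 0.4096 0.0656] [0.5421 0.4103]
[0.48361711 0.01094262 1.41012884]
263 137 [ 0.7675 -0.0351  0.1082]
346 154 [ 0.7089 -0.313   0.1249]
153 156 [0.6992 0.3337 0.119 ]
328 260 [ 0.3449 -0.2744  0.0014]
375 213 [ 0.5143 -0.4456  0.0105]
171 252 [0.3715 0.2891 0.0071]
265 172 [ 0.6507 -0.0429  0.0893]
200 200 [5.588e-01 1.881e-01 1.000e-04]
230 190 [ 0.5958  0.0801 -0.002 ]
unit [ 214   97   99   72 6013] ((0.7857449650764465, -0.03448973596096039), (0.22326739132404327, 0.31893065571784973), 4.914373397827148) 0.10843064389762613
unit
[... 6587 characters left out ...]
.float64(0.652), np.float64(0.002)), (176, np.float64(0.649), np.float64(-0.003)), (177, np.float64(0.645), np.float64(-0.0)), (178, np.float64(0.641), np.float64(-0.001)), (179, np.float64(0.638), np.float64(-0.004)), (180, np.float64(0.633), np.float64(0.003)), (181, np.float64(0.63), np.float64(-0.003)), (182, np.float64(0.626), np.float64(-0.001)), (183, np.float64(0.623), np.float64(0.001))]
mugA [[0.34, 0.24, 0.032], [0.373, 0.278, 0.07], [0.414, 0.314, 0.088]]
mugB [[0.472, -0.462, 0.032], [0.506, -0.44, 0.066], [0.556, -0.398, 0.089]]
mill [[0.698, -0.344, 0.032], [0.714, -0.318, 0.126], [0.738, -0.305, 0.163]]
can [[0.654, 0.289, 0.036], [0.698, 0.329, 0.121], [0.747, 0.381, 0.137]]
```

View pics/crop1.png

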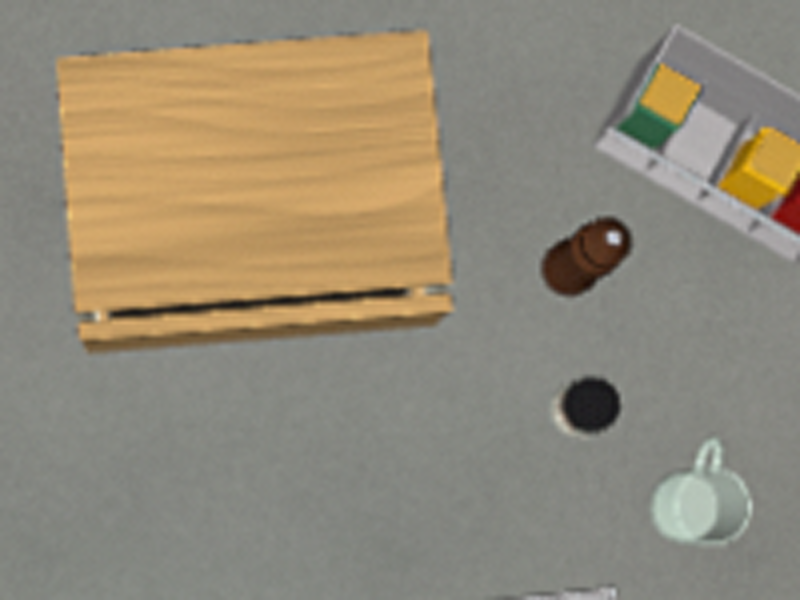

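The unit is yawed about +4.9°, with its front face at about (0.651, -0.048). The jars are near (0.540, 0.406), (0.478, 0.318), (0.437, 0.414) and (0.590, -0.332). First I'll move in front of the drawer.

```bash
python3 -m crank '0 0.22 0.36 0 0.6; 0 0.22 0.36 0 0.6; 0 0.22 0.36 0 0.6; 0 0.22 0.36 0 0.6; 0 0.22 0.36 0 0.6; 0 0.22 0.36 0 0.6; 0 0.22 0.36 0 0.6; 0 0.22 0.36 0 0.6' 25
python3 -m crank '0 0.22 0.36 0 0.628; 0 0.22 0.36 0 0.628; 0 0.22 0.36 0 0.628; 0 0.22 0.36 0 0.628; 0 0.22 0.36 0 0.628; 0 0.22 0.36 0 0.628; 0 0.22 0.36 0 0.628; 0 0.22 0.36 0 0.628'
python3 -c "
from h import *
c=load('top')
o=manip.get_obs();print(o['qpos'],o['eef_rot'])
a=cv2.imread('pics/top0.png');cv2.imwrite('pics/crop2.png',cv2.resize(a[225:295,285:370],None,fx=8,fy=8,interpolation=cv2.INTER_CUBIC))"
```

```text
t: 0.9
eef_pos: [0.4222, -0.3371, 0.2498]
eef_rot: [-0.001, 0.876, 0.481, 0.0]
contact_force: [-0.3, 0.3, 0.1]
opening: -0.0
gripper_force: 0.0
t: 1.7
eef_pos: [0.598, -0.0501, 0.2497]
eef_rot: [-0.0, 0.674, 0.738, 0.0]
contact_force: [0.4, -0.2, 0.5]
opening: -0.001
gripper_force: 0.0
[-2.52826000e-01  1.23897456e-01  1.76738856e+00  9.91796640e-04
  1.25074896e+00 -3.43653302e-01] [-4.15765102e-04  6.74391666e-01  7.38373625e-01  3.12398003e-04]
```

View pics/crop2.png

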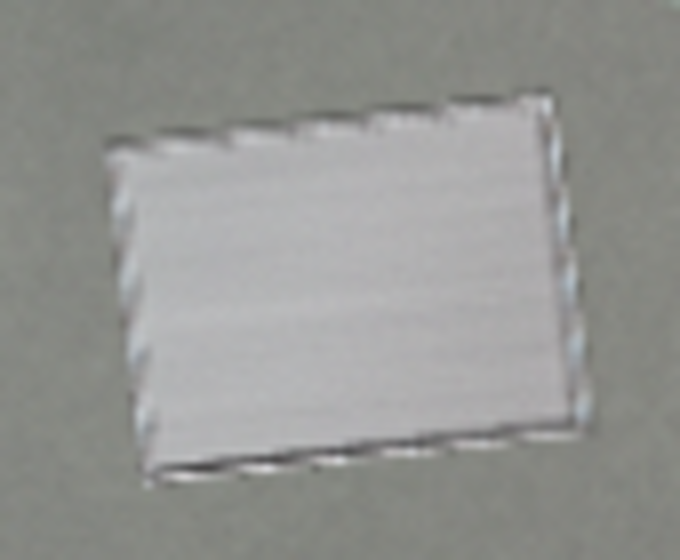

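The tray's outer rim corners in the crop are (105,145), (552,95), (592,432) and (148,482). I'll lower the tool and approach the front.

```bash
python3 -c "
from h import *
c=load('top')
P=np.array([ray(c,285+u/8-.5,225+v/8-.5,.022) for u,v in((105,145),(552,95),(592,432),(148,482))]);print(P.round(3),P.mean(0))
"
python3 -m crank '0 0 0 -0.1 0; 0 0 0 -0.2 0; 0 0 0 -0.2 0; 0 0 0 -0.2 0; 0 0 0 -0.2 0;0 0 0 -0.2 0'
python3 -m crank '0 0.01 0 0 0; 0 0.02 0.001 0 0; 0 0.025 0.002 0 0; 0 0.03 0.002 0 0; 0 0.03 0.002 0 0'
```

```text
[[ 0.408 -0.162  0.022]
 [ 0.43  -0.362  0.022]
 [ 0.281 -0.38   0.022]
 [ 0.26  -0.181  0.022]] [ 0.34487802 -0.27133554  0.022     ]
t: 2.3
eef_pos: [0.5984, -0.0542, 0.0929]
eef_rot: [0.002, 0.676, 0.737, 0.001]
contact_force: [0.3, 0.6, 0.4]
opening: -0.001
gripper_force: 0.0
t: 2.8
eef_pos: [0.6213, -0.0514, 0.0907]
eef_rot: [0.0, 0.676, 0.737, 0.0]
contact_force: [-0.7, 0.7, 0.2]
opening: -0.001
gripper_force: 0.0
```

```bash
python3 -m crank '0 0.0025 0 0 0; 0 0.005 0 0 0; 0 0.0075 0.001 0 0; 0 0.01 0.001 0 0; 0 0.01 0.001 0 0'
python3 -m crank '0 0.0025 0 0 0; 0 0.005 0 0 0; 0 0.005 0 0 0'
python3 -m crank '0 0.0025 0 0 0; 0 0.005 0 0 0; 0 0.005 0 0 0'
```

```text
t: 3.3
eef_pos: [0.6289, -0.0507, 0.0903]
eef_rot: [0.0, 0.676, 0.737, 0.0]
contact_force: [0.3, 0.4, -0.3]
opening: 0.002
gripper_force: 0.0
t: 3.6
eef_pos: [0.6329, -0.0508, 0.0904]
eef_rot: [0.0, 0.676, 0.737, 0.0]
contact_force: [-0.5, -0.4, 0.0]
opening: 0.0
gripper_force: 0.0
t: 3.9
eef_pos: [0.6369, -0.0507, 0.0904]
eef_rot: [0.0, 0.676, 0.737, 0.0]
contact_force: [0.0, 0.7, -0.2]
opening: -0.004
gripper_force: 0.0
```

```bash
python3 -m crank '0 0.0025 0 0 0; 0 0.005 0 0 0; 0 0.005 0 0 0'
python3 -m crank '0 0.0025 0 0 0; 0 0.005 0 0 0; 0 0.005 0 0 0'
python3 -m crank '0 0.0025 0 0 0; 0 0.0025 0 0 0'
```

```text
t: 4.2
eef_pos: [0.6396, -0.0506, 0.0902]
eef_rot: [-0.002, 0.676, 0.737, -0.001]
contact_force: [-5.8, 0.1, 3.3]
opening: -0.0
gripper_force: 2.5
t: 4.5
eef_pos: [0.6433, -0.0503, 0.0902]
eef_rot: [-0.002, 0.676, 0.737, -0.001]
contact_force: [-5.9, 0.8, 2.6]
opening: 0.002
gripper_force: 3.1
t: 4.7
eef_pos: [0.6451, -0.0502, 0.0902]
eef_rot: [-0.002, 0.676, 0.737, -0.001]
contact_force: [-7.2, 1.0, 4.6]
opening: -0.004
gripper_force: 3.2
```

```bash
python3 -m crank '0 0.0025 0 0 0; 0 0.0025 0 0 0'
python3 -m crank '0 0.0025 0 0 0; 0 0.0025 0 0 0'
```

```text
t: 4.9
eef_pos: [0.6469, -0.05, 0.0901]
eef_rot: [-0.003, 0.676, 0.737, -0.001]
contact_force: [-7.9, 1.3, 5.3]
opening: -0.004
gripper_force: 3.5
t: 5.1
eef_pos: [0.647, -0.05, 0.0902]
eef_rot: [-0.005, 0.676, 0.737, -0.003]
contact_force: [-13.5, 2.2, 9.5]
opening: -0.004
gripper_force: 7.1
```

At the stop. I'll back off and let it spring out.

```bash
python3 -m crank '0 -0.01 -0.001 0 0; 0 -0.03 -0.003 0 0; 0 -0.06 -0.005 0 0; 0 -0.09 -0.008 0 0; 40 -0.1 -0.009 0.1 0; 40 -0.1 -0.009 0.18 0; 40 -0.1 -0.009 0.18 0; 40 -0.1 -0.009 0.18 0'
python3 - <<'E'
from h import *
c=cam('top');save(c,'top1');W=cloud(c)
m=(W[...,2]>0.09)&(W[...,2]<0.125)&(W[...,0]>.5)&(W[...,0]<1.1)&(abs(W[...,1]+.04)<.25)&(c['color'][...,0].astype(int)-c['color'][...,2]>30)
n,l,s,ce=cv2.connectedComponentsWithStats(m.astype(np.uint8))
for i in range(1,n):
    if s[i,4]>50: print('unit',s[i],cv2.minAreaRect(W[l==i][:,:2].astype(np.float32)))
cv2.imwrite('pics/crop3.png',cv2.resize(c['color'][90:240,180:380,::-1],None,fx=4,fy=4,interpolation=cv2.INTER_CUBIC))
E
```

```text
t: 5.9
eef_pos: [0.5749, -0.059, 0.2437]
eef_rot: [0.008, 0.676, 0.737, 0.004]
contact_force: [1.3, -0.4, -0.4]
opening: 0.399
gripper_force: 0.0
unit [ 214   97   99   72 5990] ((0.7854727506637573, -0.034256115555763245), (0.22327785193920135, 0.31842151284217834), 4.916265964508057)
unit [221 185  33   8 168] ((0.5937244892120361, 0.05129532143473625), (0.016278212890028954, 0.10808584839105606), 4.8285651206970215)
```

View pics/crop3.png

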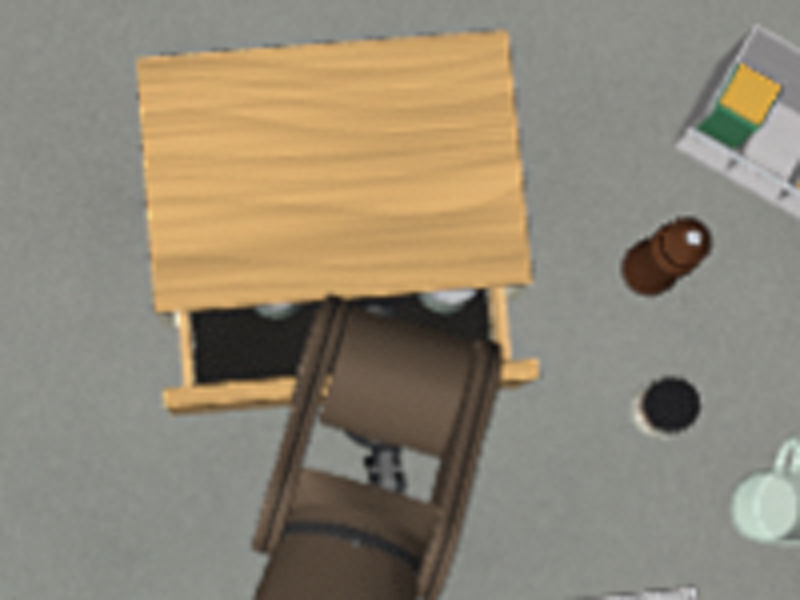

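The drawer has sprung about 57 mm ajar. Two steel lids show inside, at crop (275,310) and (445,297). The panel's mid-plane is at x≈0.602 for y=-0.05, so I'll pinch it there.

```bash
python3 -m crank '45 0 0 0 0; 45 0 0 0 0;45 0 0 0 0'
```

```text
t: 6.25
eef_pos: [0.5697, -0.0576, 0.2319]
eef_rot: [-0.002, 0.676, 0.737, -0.001]
contact_force: [-0.4, -0.2, -0.6]
opening: 0.452
gripper_force: 0.0
```

```bash
python3 -m crank '45 0.041 0.005 0 0; 45 0.041 0.005 -0.05 0; 45 0.041 0.005 -0.1 0; 45 0.041 0.005 -0.13 0; 45 0.041 0.005 -0.155 0; 45 0.041 0.005 -0.155 0; 45 0.041 0.005 -0.155 0'
python3 -m crank '0 0 0 0 0; 0 0 0 0 0; 0 0 0 0 0; 0 0 0 0 0;0 0 0 0 0' 40
```

```text
t: 6.95
eef_pos: [0.603, -0.0538, 0.1095]
eef_rot: [-0.001, 0.676, 0.737, -0.0]
contact_force: [0.5, 0.3, 0.9]
opening: 0.447
gripper_force: 0.0
t: 7.45
eef_pos: [0.6046, -0.0542, 0.1122]
eef_rot: [0.001, 0.676, 0.737, 0.001]
contact_force: [0.4, 0.0, 6.1]
opening: 0.173
gripper_force: 43.3
```

```bash
python3 -m crank '0 -0.005 -0.0004 0 0; 0 -0.014 -0.0012 0 0; 0 -0.026 -0.0022 0 0; 0 -0.038 -0.0033 0 0; 0 -0.05 -0.0043 0 0; 0 -0.062 -0.0053 0 0; 0 -0.072 -0.0062 0 0; 0 -0.08 -0.0069 0 0'
python3 -m crank '0 -0.012 -0.001 0 0; 0 -0.024 -0.002 0 0; 0 -0.036 -0.003 0 0; 0 -0.046 -0.004 0 0; 0 -0.053 -0.0046 0 0; 0 -0.053 -0.0046 0 0'
```

```text
t: 8.25
eef_pos: [0.5403, -0.0597, 0.1121]
eef_rot: [0.002, 0.676, 0.737, 0.001]
contact_force: [2.1, 1.2, 6.0]
opening: 0.17
gripper_force: 43.4
t: 8.85
eef_pos: [0.4975, -0.0634, 0.1121]
eef_rot: [0.001, 0.676, 0.737, 0.001]
contact_force: [-0.6, 1.7, 9.0]
opening: 0.176
gripper_force: 43.7
```

```bash
python3 -m crank '0 -0.003 -0.0002 0 0; 0 -0.006 -0.0004 0 0; 0 -0.006 -0.0004 0 0'
python3 -m crank '45 0 0 0 0; 45 0 0 0 0; 45 0 0 0 0; 45 0 0 0.05 0; 45 0 0 0.12 0; 45 0 0 0.18 0; 60 0.05 0 0.2 0; 60 0.1 0 0.2 0'
python3 -m crank '78 0.02 0 0 0; 78 0.02 0 0 0'
python3 - <<'E'
from h import *
c=cam('wrist');save(c,'wr1');W=cloud(c);print(manip.get_obs()['eef_pos'])
t=cam('top');save(t,'top2')
cv2.imwrite('pics/crop4.png',np.hstack([c['color'][:,:,::-1][::1,::1],cv2.resize(t['color'][120:270,210:322,::-1],(288,384))]))
E
```

```text
t: 9.15
eef_pos: [0.4972, -0.0635, 0.1122]
eef_rot: [0.006, 0.677, 0.736, 0.005]
contact_force: [16.4, 3.7, -3.2]
opening: 0.175
gripper_force: 42.3
t: 9.95
eef_pos: [0.5744, -0.0641, 0.2765]
eef_rot: [0.005, 0.676, 0.737, 0.002]
contact_force: [-0.2, 0.5, 0.5]
opening: 0.599
gripper_force: 0.0
t: 10.15
eef_pos: [0.589, -0.0635, 0.2694]
eef_rot: [-0.001, 0.676, 0.737, -0.0]
contact_force: [-0.5, -0.5, -0.8]
opening: 0.78
gripper_force: 0.0
[ 0.58780398 -0.06338063  0.26904379]
```

View pics/crop4.png

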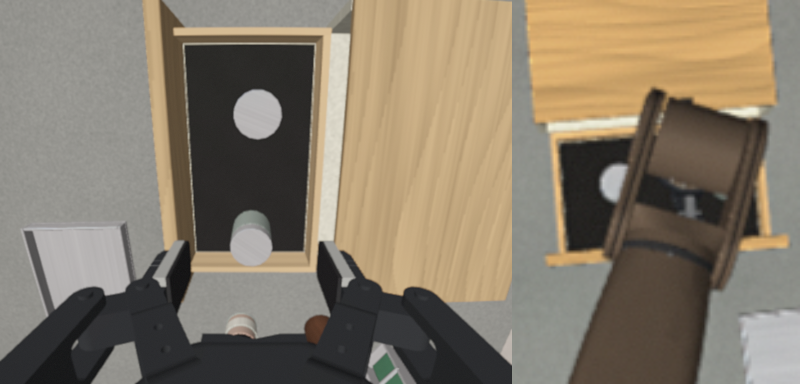

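The drawer is fully out. In the wrist view the two empties' lids are at (257,114) and (251,247), and the mill and jar are below.

```bash
cat >> h.py <<'E'
def lid(c,u,v,tol=0.006):
    """fit top disc around pixel (u,v): region at similar height -> circle centre"""
    W=cloud(c); z0=np.nanmedian(W[v-3:v+4,u-3:u+4,2])
    m=(abs(W[...,2]-z0)<tol)&(np.hypot(W[...,0]-W[v,u,0],W[...,1]-W[v,u,1])<.05)
    n,l,s,ce=cv2.connectedComponentsWithStats(m.astype(np.uint8)); P=W[l==l[v,u]]
    k=P[:,:2].astype(np.float32); h=cv2.minEnclosingCircle(k)
    lo,hi=np.percentile(k,1,axis=0),np.percentile(k,99,axis=0)
    return np.round([*((lo+hi)/2),*(hi-lo),z0],4), np.round([*k.mean(0)],4)
def uv(c,P):
    R=c['world_to_cam']; return cv2.projectPoints(np.array(P,float).reshape(-1,3),cv2.Rodrigues(R[:3,:3])[0],R[:3,3],c['mtx'],c['distortion'])[0].reshape(-1,2)
E
python3 - <<'E'
from h import *
c=load('wrist');t=load('top')
print(lid(c,257,114),lid(c,251,247))
W=cloud(c); print(W[150,210],W[50,220],W[200,290])
for u,v in((184,43),(315,40),(193,253),(305,253)): print('floor corner',ray(c,u,v,.024).round(4))
print('panel',[W[150,x].round(3).tolist() for x in range(140,200,4)])
print(np.linalg.inv(c['world_to_cam'])[:3,3])
E
```

```text
(array([0.5883, 0.0049, 0.0457, 0.0457, 0.0876]), array([0.5882, 0.0052], dtype=float32)) (array([ 0.5941, -0.1449,  0.0457,  0.0466,  0.0881]), array([ 0.5941, -0.144 ], dtype=float32))
[ 0.53309537 -0.04501025  0.02558787] [0.53865571 0.07343833 0.02187582] [ 0.64245859 -0.1022566   0.02603612]
floor corner [0.4965 0.0774 0.024 ]
floor corner [0.6484 0.0937 0.024 ]
floor corner [ 0.5149 -0.1937  0.024 ]
floor corner [ 0.674  -0.1798  0.024 ]
panel [[0.434, -0.057, -0.0], [0.44, -0.056, 0.001], [0.444, -0.056, -0.001], [0.45, -0.056, -0.001], [0.491, -0.037, 0.107], [0.495, -0.037, 0.107], [0.499, -0.037, 0.107], [0.503, -0.036, 0.107], [0.504, -0.037, 0.098], [0.505, -0.039, 0.083], [0.505, -0.042, 0.067], [0.505, -0.044, 0.049], [0.505, -0.047, 0.026], [nan, nan, nan], [0.515, -0.047, 0.024]]
[0.58394057 0.00997696 0.39281243]
```

```bash
python3 -m crank '78 0 0.085 0 0; 78 0 0.085 -0.06 0; 78 0 0.085 -0.12 0; 78 0 0.085 -0.17 0; 78 0 0.085 -0.21 0; 78 0 0.085 -0.24 0; 78 0 0.085 -0.256 0; 78 0 0.085 -0.256 0' 25
python3 -m crank '78 0 0 0 0; 40 0 0 0 0; 40 0 0 0 0; 40 0 0 0 0; 40 0 0 0 0; 40 0 0 0 0'
```

```text
t: 11.05
eef_pos: [0.5859, 0.0047, 0.0635]
eef_rot: [-0.002, 0.676, 0.737, -0.001]
contact_force: [0.2, 0.6, 0.3]
opening: 0.78
gripper_force: 0.0
t: 11.65
eef_pos: [0.5897, 0.0043, 0.0678]
eef_rot: [0.001, 0.676, 0.737, 0.001]
contact_force: [-1.4, -0.3, 6.0]
opening: 0.577
gripper_force: 26.6
```

```bash
python3 -m crank '40 0 0 0.01 0; 40 0 0 0.03 0; 40 0 0 0.08 0; 40 0 0 0.14 0; 40 0 0 0.2 0; 40 0 0 0.2 0; 40 -0.04 -0.04 0.2 0; 40 -0.09 -0.09 0.2 0'
python3 -m crank '40 -0.04 -0.04 0 0; 40 -0.08 -0.085 0 0; 40 -0.12 -0.13 0 0; 40 -0.15 -0.17 0 0; 40 -0.167 -0.188 0 0; 40 -0.17 -0.193 0 0; 40 -0.17 -0.193 0 0; 40 -0.17 -0.193 0 0'
```

```text
t: 12.45
eef_pos: [0.5204, -0.0627, 0.2262]
eef_rot: [0.001, 0.675, 0.738, 0.0]
contact_force: [0.1, -1.5, -1.6]
opening: 0.576
gripper_force: 26.5
t: 13.25
eef_pos: [0.3853, -0.2165, 0.2255]
eef_rot: [-0.0, 0.676, 0.737, 0.0]
contact_force: [0.5, 0.6, -1.1]
opening: 0.577
gripper_force: 26.5
```

```bash
python3 -m crank '40 -0.006 -0.006 -0.05 0; 40 -0.006 -0.006 -0.1 0; 40 -0.006 -0.006 -0.15 0; 40 -0.006 -0.006 -0.19 0; 40 -0.006 -0.006 -0.205 0; 40 -0.006 -0.006 -0.213 0; 40 -0.006 -0.006 -0.216 0; 40 -0.006 -0.006 -0.216 0'
python3 -m crank '40 0 0 -0.003 0; 40 0 0 -0.003 0'
python3 -m crank '40 0 0 -0.003 0; 40 0 0 -0.003 0'
```

```text
t: 14.05
eef_pos: [0.3811, -0.2226, 0.054]
eef_rot: [0.001, 0.676, 0.737, -0.0]
contact_force: [0.7, -0.1, -0.1]
opening: 0.576
gripper_force: 26.5
t: 14.25
eef_pos: [0.3806, -0.2225, 0.0512]
eef_rot: [0.001, 0.676, 0.737, -0.0]
contact_force: [0.0, -0.1, -0.5]
opening: 0.577
gripper_force: 26.5
t: 14.45
eef_pos: [0.38, -0.222, 0.048]
eef_rot: [0.0, 0.676, 0.737, -0.0]
contact_force: [-1.1, 0.2, -0.7]
opening: 0.578
gripper_force: 26.5
```

```bash
python3 -m crank '40 0 0 -0.0015 0; 40 0 0 -0.0015 0'
python3 -m crank '62 0 0 0 0; 78 0 0 0 0; 78 0 0 0 0; 78 0 0 0.03 0; 78 0 0 0.1 0; 78 0 0 0.16 0; 78 0.05 0.02 0.21 0; 78 0.1 0.04 0.25 0'
python3 -m crank '78 0.05 0.01 0.02 0; 78 0.1 0.02 0.02 0; 78 0.16 0.05 0.02 0; 78 0.165 0.055 0.02 0; 78 0.165 0.055 0.02 0; 78 0.165 0.055 0.02 0'
```

```text
t: 14.65
eef_pos: [0.3801, -0.2221, 0.0478]
eef_rot: [-0.001, 0.676, 0.737, -0.0]
contact_force: [-3.7, 1.5, 8.4]
opening: 0.58
gripper_force: 27.1
t: 15.45
eef_pos: [0.4497, -0.1948, 0.2403]
eef_rot: [0.002, 0.677, 0.736, 0.0]
contact_force: [0.8, -0.6, -0.8]
opening: 0.78
gripper_force: 0.0
t: 16.05
eef_pos: [0.5802, -0.1505, 0.2527]
eef_rot: [-0.001, 0.676, 0.737, -0.0]
contact_force: [0.5, -0.9, -0.5]
opening: 0.778
gripper_force: 0.0
```

```bash
python3 -m crank '78 0.016 0.006 -0.04 0; 78 0.016 0.006 -0.09 0; 78 0.016 0.006 -0.14 0; 78 0.016 0.006 -0.19 0; 78 0.016 0.006 -0.22 0; 78 0.016 0.006 -0.236 0; 78 0.016 0.006 -0.236 0; 78 0.016 0.006 -0.236 0'
python3 -m crank '40 0 0 0 0; 40 0 0 0 0; 40 0 0 0 0; 40 0 0 0 0; 40 0 0 0 0'
```

```text
t: 16.85
eef_pos: [0.5943, -0.1465, 0.0661]
eef_rot: [0.001, 0.676, 0.737, 0.0]
contact_force: [0.1, -0.5, 0.1]
opening: 0.782
gripper_force: 0.0
t: 17.35
eef_pos: [0.5953, -0.1464, 0.0671]
eef_rot: [0.002, 0.676, 0.737, 0.0]
contact_force: [-1.2, -1.1, 6.3]
opening: 0.577
gripper_force: 26.6
```

```bash
python3 -m crank '40 0 0 0.01 0; 40 0 0 0.03 0; 40 0 0 0.08 0; 40 0 0 0.14 0; 40 0 0 0.2 0; 40 0 0 0.2 0; 40 -0.04 -0.03 0.2 0; 40 -0.09 -0.07 0.2 0'
python3 -m crank '40 -0.04 -0.035 0 0; 40 -0.08 -0.07 0 0; 40 -0.12 -0.105 0 0; 40 -0.15 -0.125 0 0; 40 -0.167 -0.135 0 0; 40 -0.17 -0.137 0 0; 40 -0.17 -0.137 0 0; 40 -0.17 -0.137 0 0'
python3 -m crank '40 0 0 -0.05 0; 40 0 0 -0.1 0; 40 0 0 -0.15 0; 40 0 0 -0.19 0; 40 0 0 -0.205 0; 40 0 0 -0.213 0; 40 0 0 -0.216 0; 40 0 0 -0.216 0'
```

```text
t: 18.15
eef_pos: [0.5228, -0.2003, 0.2256]
eef_rot: [0.001, 0.675, 0.738, 0.0]
contact_force: [-0.0, -1.0, -0.9]
opening: 0.574
gripper_force: 26.4
t: 18.95
eef_pos: [0.3874, -0.3099, 0.2248]
eef_rot: [0.0, 0.676, 0.737, 0.0]
contact_force: [0.4, 0.7, -1.3]
opening: 0.575
gripper_force: 26.4
t: 19.75
eef_pos: [0.3878, -0.3113, 0.0531]
eef_rot: [0.001, 0.676, 0.737, -0.0]
contact_force: [-0.6, 0.1, 0.4]
opening: 0.579
gripper_force: 26.4
```

```bash
python3 -m crank '40 0 0 -0.004 0; 40 0 0 -0.007 0; 40 0 0 -0.007 0'
python3 -m crank '40 0 0 -0.0015 0; 40 0 0 -0.0015 0'
```

```text
t: 20.05
eef_pos: [0.3874, -0.3112, 0.0472]
eef_rot: [0.001, 0.676, 0.737, -0.0]
contact_force: [0.7, 0.3, 2.6]
opening: 0.574
gripper_force: 26.5
t: 20.25
eef_pos: [0.3875, -0.3113, 0.0471]
eef_rot: [0.001, 0.676, 0.737, -0.0]
contact_force: [-2.6, 2.3, 10.2]
opening: 0.573
gripper_force: 27.3
```

Seated. I'll release and lift with the arm moved aside, then look at the tray and the right-hand jar.

```bash
python3 -m crank '62 0 0 0 0; 78 0 0 0 0; 78 0 0 0 0; 78 0 0 0.03 0; 78 0 0 0.1 0; 78 0 0 0.16 0; 78 0.05 0 0.21 0; 78 0.1 0 0.25 0'
python3 -m crank '78 0.05 0.02 0.02 0; 78 0.08 0.04 0.02 0; 78 0.08 0.04 0.02 0; 78 0.08 0.04 0.02 0; 78 0.08 0.04 0.02 0'
python3 - <<'E'
from h import *
t=cam('top');save(t,'top3');w=cam('wrist');save(w,'wr3');print(manip.get_obs()['eef_pos'])
[print(*j) for j in jars(t)]
cv2.imwrite('pics/crop5.png',np.hstack([w['color'][:,:,::-1],cv2.resize(t['color'][120:300,240:375,::-1],(288,384))]))
E
```

```text
t: 21.05
eef_pos: [0.4591, -0.3108, 0.2409]
eef_rot: [0.001, 0.677, 0.736, -0.0]
contact_force: [1.0, -0.5, 0.5]
opening: 0.781
gripper_force: 0.0
t: 21.55
eef_pos: [0.5216, -0.2786, 0.253]
eef_rot: [-0.001, 0.676, 0.737, -0.0]
contact_force: [-0.8, -0.6, -1.0]
opening: 0.783
gripper_force: 0.0
[ 0.52158698 -0.27890878  0.25344204]
[135.4 204.2] 149 [0.5396 0.405  0.0641] [0.5403 0.4057]
[159.9 222.1] 142 [0.4782 0.318  0.0639] [0.4769 0.319 ]
[132.4 233.9] 154 [0.4365 0.4135 0.0634] [0.4362 0.4138]
```

View pics/crop5.png

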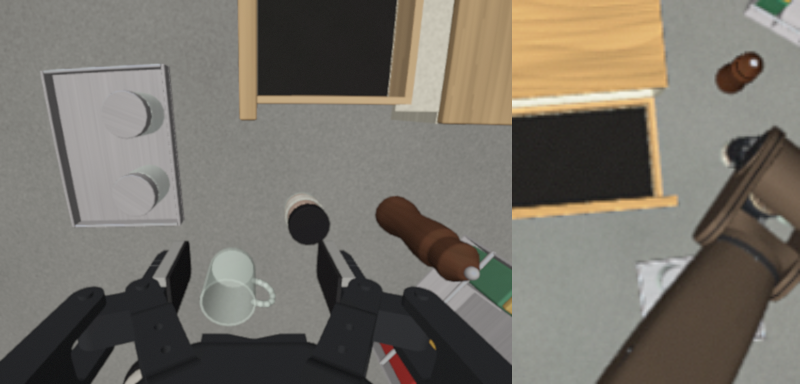

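Both empties stand upright in the tray, at wrist view (128,115) and (140,192). The right-hand jar's lid is at (308,223), clear of the mill and the mug.

```bash
python3 -c "
from h import *
c=load('wrist'); r=lid(c,308,225); print(r); print(ray(c,308,223,.064))
f=np.array([.5835,-.0506]);y=np.array([-.0857,.9963]);x=np.array([.9963,.0857])
for k in(-.1,-.034,.034,.1): print('slot',(f+k*y).round(4))
"
```

```text
(array([ 0.5926, -0.3307,  0.0462,  0.0467,  0.0638]), array([ 0.5924, -0.33  ], dtype=float32))
[ 0.590821   -0.32710213  0.064     ]
slot [ 0.5921 -0.1502]
slot [ 0.5864 -0.0845]
slot [ 0.5806 -0.0167]
slot [0.5749 0.049 ]
```

```bash
python3 -m crank '78 0.05 -0.035 0 0; 78 0.088 -0.064 0 0; 78 0.088 -0.064 -0.06 0; 78 0.088 -0.064 -0.12 0; 78 0.088 -0.064 -0.18 0; 78 0.088 -0.064 -0.23 0; 78 0.088 -0.064 -0.265 0; 78 0.088 -0.064 -0.265 0'
python3 -m crank '78 0 0 0 0; 40 0 0 0 0; 40 0 0 0 0; 40 0 0 0 0; 40 0 0 0 0; 40 0 0 0 0'
```

```text
t: 22.45
eef_pos: [0.5888, -0.3278, 0.0359]
eef_rot: [-0.006, 0.677, 0.736, -0.001]
contact_force: [0.1, 0.5, -0.7]
opening: 0.776
gripper_force: 0.0
t: 23.05
eef_pos: [0.5946, -0.3311, 0.0455]
eef_rot: [0.003, 0.676, 0.737, -0.0]
contact_force: [-2.0, -0.9, 6.7]
opening: 0.575
gripper_force: 27.2
```

```bash
python3 -m crank '40 0 0 0.01 0; 40 0 0 0.03 0; 40 0 0 0.08 0; 40 0 0 0.14 0; 40 0 0.03 0.18 0; 40 -0.001 0.08 0.18 0; 40 -0.002 0.13 0.18 0; 40 -0.003 0.18 0.18 0'
python3 -m crank '40 0 0.03 0 0; 40 0 0.044 0 0; 40 0 0.046 0 0; 40 0 0.046 0 0; 40 0 0.046 0 0'
```

```text
t: 23.85
eef_pos: [0.5904, -0.1841, 0.1874]
eef_rot: [0.0, 0.676, 0.737, 0.0]
contact_force: [0.7, 0.7, -1.4]
opening: 0.576
gripper_force: 26.7
t: 24.35
eef_pos: [0.5908, -0.1501, 0.1863]
eef_rot: [0.0, 0.677, 0.736, -0.0]
contact_force: [-0.2, -0.4, -1.0]
opening: 0.574
gripper_force: 26.7
```

```bash
python3 -m crank '40 0 0 -0.04 0; 40 0 0 -0.08 0; 40 0 0 -0.11 0; 40 0 0 -0.13 0; 40 0 0 -0.138 0; 40 0 0 -0.14 0; 40 0 0 -0.14 0'
python3 -m crank '40 0 0 -0.003 0; 40 0 0 -0.0055 0; 40 0 0 -0.0055 0'
python3 -m crank '40 0 0 -0.0015 0; 40 0 0 -0.0015 0'
```

```text
t: 25.05
eef_pos: [0.5915, -0.1495, 0.0752]
eef_rot: [0.001, 0.676, 0.737, 0.0]
contact_force: [0.0, -0.7, -1.6]
opening: 0.576
gripper_force: 26.6
t: 25.35
eef_pos: [0.5908, -0.1488, 0.0701]
eef_rot: [0.0, 0.676, 0.737, 0.0]
contact_force: [-1.2, 0.1, -1.2]
opening: 0.573
gripper_force: 26.6
t: 25.55
eef_pos: [0.5912, -0.1488, 0.0695]
eef_rot: [0.0, 0.676, 0.737, 0.0]
contact_force: [-0.4, 1.9, 2.8]
opening: 0.576
gripper_force: 26.8
```

```bash
python3 -m crank '62 0 0 0 0; 78 0 0 0 0; 78 0 0 0 0; 78 0 0 0.03 0; 78 0 0 0.1 0; 78 0 0 0.16 0; 78 -0.01 0.05 0.2 0; 78 -0.02 0.1 0.24 0'
python3 -m crank '78 -0.01 0.06 0 0; 78 -0.03 0.12 0 0; 78 -0.05 0.18 0 0; 78 -0.07 0.24 0 0; 78 -0.08 0.3 0 0; 78 -0.09 0.36 0 0; 78 -0.09 0.42 0 0; 78 -0.09 0.45 0 0'
python3 -m crank '78 0 0 0 0; 78 0 0 0 0; 78 0 0 0 0'
python3 - <<'E'
from h import *
w=cam('wrist');save(w,'wr4');t=cam('top');save(t,'top4');print(manip.get_obs()['eef_pos'])
[print(*j) for j in jars(w)]
cv2.imwrite('pics/crop6.png',np.hstack([w['color'][:,:,::-1],cv2.resize(t['color'][120:300,190:325,::-1],(288,384))]))
E
```

```text
t: 26.35
eef_pos: [0.5759, -0.0739, 0.2593]
eef_rot: [0.001, 0.677, 0.736, 0.001]
contact_force: [0.4, -0.1, 0.0]
opening: 0.779
gripper_force: 0.0
t: 27.15
eef_pos: [0.5027, 0.2897, 0.2567]
eef_rot: [-0.0, 0.675, 0.738, 0.0]
contact_force: [-0.3, -0.0, 0.1]
opening: 0.78
gripper_force: 0.0
t: 27.45
eef_pos: [0.5038, 0.2853, 0.2565]
eef_rot: [0.0, 0.676, 0.736, -0.0]
contact_force: [-1.3, -0.1, 0.7]
opening: 0.778
gripper_force: 0.0
[0.50391288 0.28508346 0.25660214]
[198.6  43.6] 2001 [0.4389 0.417  0.0637] [0.4382 0.4174]
[504.2  31.8] 271 [0.7532 0.4627 0.0589] [0.7565 0.4603]
[298.9  61.4] 1901 [0.5408 0.409  0.0637] [0.5413 0.409 ]
[232.3 142.3] 1515 [0.479  0.3218 0.0638] [0.4791 0.3213]
[397.3 166.2] 61 [0.6646 0.3119 0.065 ] [0.668  0.3108]
```

View pics/crop6.png

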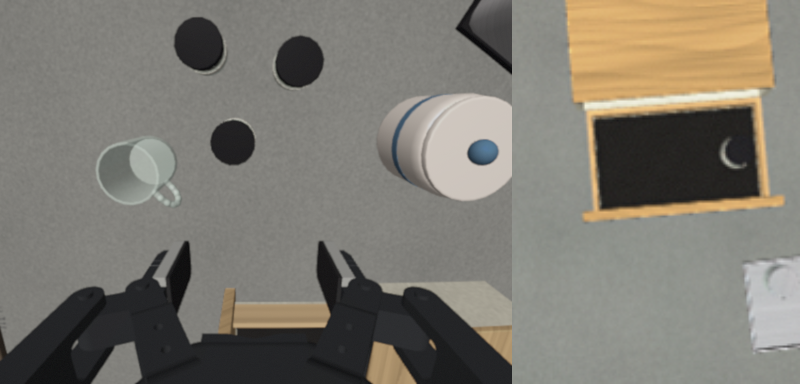

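The remaining jars, from the wrist view, are b (0.479,0.3215), a (0.541,0.409) and c (0.4385,0.417). All are clear, and the jar placed earlier stands in the drawer's right end. I'll pick b.

```bash
python3 -m crank '78 -0.031 0.0455 0 0; 78 -0.031 0.0455 -0.04 0; 78 -0.031 0.0455 -0.09 0; 78 -0.031 0.0455 -0.14 0; 78 -0.031 0.0455 -0.19 0; 78 -0.031 0.0455 -0.24 0; 78 -0.031 0.0455 -0.267 0; 78 -0.031 0.0455 -0.267 0'
python3 -m crank '78 0 0 0 0; 40 0 0 0 0; 40 0 0 0 0; 40 0 0 0 0; 40 0 0 0 0; 40 0 0 0 0'
```

```text
t: 28.35
eef_pos: [0.4763, 0.3204, 0.0391]
eef_rot: [-0.002, 0.677, 0.736, -0.004]
contact_force: [-0.5, 0.0, -0.5]
opening: 0.785
gripper_force: 0.0
t: 28.95
eef_pos: [0.4806, 0.3233, 0.0456]
eef_rot: [0.001, 0.676, 0.737, 0.002]
contact_force: [0.2, -1.3, 6.2]
opening: 0.577
gripper_force: 27.4
```

```bash
python3 -m crank '40 0 0 0.01 0; 40 0 0 0.03 0; 40 0 0 0.08 0; 40 0 0 0.14 0; 40 0.01 -0.03 0.18 0; 40 0.02 -0.08 0.18 0; 40 0.04 -0.13 0.18 0; 40 0.055 -0.18 0.18 0'
python3 -m crank '40 0.015 -0.06 0 0; 40 0.03 -0.12 0 0; 40 0.045 -0.18 0 0; 40 0.06 -0.24 0 0; 40 0.07 -0.29 0 0; 40 0.076 -0.32 0 0; 40 0.0775 -0.33 0 0; 40 0.0775 -0.33 0 0'
python3 -m crank '40 0 0 0 0; 40 0 0 0 0'
```

```text
t: 29.75
eef_pos: [0.5231, 0.1777, 0.1886]
eef_rot: [0.001, 0.676, 0.737, 0.001]
contact_force: [0.6, 0.5, -2.3]
opening: 0.577
gripper_force: 26.7
t: 30.55
eef_pos: [0.5847, -0.0858, 0.1875]
eef_rot: [-0.0, 0.677, 0.736, 0.0]
contact_force: [0.2, -0.2, -1.9]
opening: 0.576
gripper_force: 26.7
t: 30.75
eef_pos: [0.5845, -0.0836, 0.1871]
eef_rot: [-0.0, 0.675, 0.737, 0.0]
contact_force: [-0.5, -0.6, -1.7]
opening: 0.574
gripper_force: 26.7
```

```bash
python3 -m crank '40 0.001 0 -0.04 0; 40 0.001 0 -0.08 0; 40 0.001 0 -0.11 0; 40 0.001 0 -0.13 0; 40 0.001 0 -0.138 0; 40 0.001 0 -0.14 0; 40 0.001 0 -0.14 0'
python3 -m crank '40 0 0 -0.003 0; 40 0 0 -0.0055 0; 40 0 0 -0.0055 0'
python3 -m crank '40 0 0 -0.0015 0; 40 0 0 -0.0015 0'
```

```text
t: 31.45
eef_pos: [0.5865, -0.0852, 0.0762]
eef_rot: [0.001, 0.676, 0.737, 0.0]
contact_force: [0.7, 0.3, -2.4]
opening: 0.577
gripper_force: 26.7
t: 31.75
eef_pos: [0.5858, -0.0853, 0.071]
eef_rot: [0.0, 0.676, 0.737, 0.0]
contact_force: [-0.3, -0.3, -1.1]
opening: 0.577
gripper_force: 26.7
t: 31.95
eef_pos: [0.5858, -0.0853, 0.0697]
eef_rot: [0.0, 0.676, 0.737, 0.0]
contact_force: [0.1, -0.7, 0.2]
opening: 0.58
gripper_force: 26.7
```

```bash
python3 -m crank '40 0 0 -0.0012 0; 62 0 0 -0.0012 0; 78 0 0 -0.0012 0; 78 0 0 0 0; 78 0 0 0.04 0; 78 0 0 0.1 0; 78 0 0 0.16 0; 78 -0.01 0.05 0.21 0'
python3 -m crank '78 -0.01 0.06 0.02 0; 78 -0.03 0.12 0.02 0; 78 -0.05 0.18 0.02 0; 78 -0.07 0.24 0.02 0; 78 -0.08 0.3 0.02 0; 78 -0.09 0.36 0.02 0; 78 -0.09 0.42 0.02 0; 78 -0.09 0.45 0.02 0'
python3 -m crank '78 0 0 0 0; 78 0 0 0 0; 78 0 0 0 0'
python3 - <<'E'
from h import *
w=cam('wrist');save(w,'wr5');print(manip.get_obs()['eef_pos'])
[print(*j) for j in jars(w)]
E
```

```text
t: 32.75
eef_pos: [0.5802, -0.0529, 0.2365]
eef_rot: [0.003, 0.678, 0.735, 0.001]
contact_force: [1.3, 1.3, 0.5]
opening: 0.779
gripper_force: 0.0
t: 33.55
eef_pos: [0.5056, 0.3132, 0.2485]
eef_rot: [-0.0, 0.675, 0.738, 0.0]
contact_force: [0.4, -0.8, 0.4]
opening: 0.78
gripper_force: 0.0
t: 33.85
eef_pos: [0.5067, 0.3087, 0.2483]
eef_rot: [0.0, 0.676, 0.736, -0.0]
contact_force: [-0.5, 0.2, -0.9]
opening: 0.781
gripper_force: 0.0
[0.50685801 0.30852403 0.24838284]
[193.2  66.6] 2007 [0.4388 0.4175 0.0637] [0.4381 0.4171]
[503.5  54.4] 268 [0.7549 0.4622 0.0589] [0.7582 0.4596]
[294.6  84. ] 1863 [0.541  0.4096 0.0638] [0.5413 0.4092]
[392.9 187.1] 44 [0.663  0.3131 0.0662] [0.6647 0.3131]
```

```bash
python3 -m crank '78 0.02 0.06 0 0; 78 0.043 0.126 0 0; 78 0.043 0.126 -0.04 0; 78 0.043 0.126 -0.1 0; 78 0.043 0.126 -0.16 0; 78 0.043 0.126 -0.22 0; 78 0.043 0.126 -0.257 0; 78 0.043 0.126 -0.257 0'
python3 -m crank '78 0 0 0 0; 78 0 0 0 0; 40 0 0 0 0; 40 0 0 0 0; 40 0 0 0 0; 40 0 0 0 0; 40 0 0 0 0'
```

```text
t: 34.7
eef_pos: [0.5377, 0.407, 0.0364]
eef_rot: [-0.002, 0.677, 0.736, -0.006]
contact_force: [-1.0, 0.2, -1.6]
opening: 0.779
gripper_force: 0.0
t: 35.4
eef_pos: [0.5428, 0.4114, 0.0463]
eef_rot: [0.001, 0.676, 0.737, 0.002]
contact_force: [-1.0, -1.3, 7.0]
opening: 0.576
gripper_force: 26.6
```

```bash
python3 -m crank '40 0 0 0.01 0; 40 0 0 0.03 0; 40 0 0 0.08 0; 40 0 0 0.14 0; 40 0 -0.03 0.18 0; 40 0 -0.08 0.18 0; 40 0 -0.13 0.18 0; 40 0.01 -0.18 0.18 0'
python3 -m crank '40 0 -0.06 0 0; 40 0.01 -0.12 0 0; 40 0.02 -0.18 0 0; 40 0.03 -0.24 0 0; 40 0.035 -0.3 0 0; 40 0.0373 -0.34 0 0; 40 0.0373 -0.355 0 0; 40 0.0373 -0.355 0 0'
python3 -m crank '40 0 0 0 0; 40 0 0 0 0; 40 0 0 0 0'
```

```text
t: 36.2
eef_pos: [0.5482, 0.2657, 0.1883]
eef_rot: [0.0, 0.676, 0.737, 0.001]
contact_force: [0.2, -0.4, -0.7]
opening: 0.579
gripper_force: 26.5
t: 37.0
eef_pos: [0.5789, -0.0187, 0.1876]
eef_rot: [0.0, 0.677, 0.736, 0.0]
contact_force: [-0.3, 0.2, -0.4]
opening: 0.574
gripper_force: 26.5
t: 37.3
eef_pos: [0.5788, -0.0159, 0.1869]
eef_rot: [-0.0, 0.675, 0.738, 0.0]
contact_force: [-0.2, -0.3, -1.1]
opening: 0.576
gripper_force: 26.5
```

```bash
python3 -m crank '40 0.002 0 -0.04 0; 40 0.002 0 -0.08 0; 40 0.002 0 -0.11 0; 40 0.002 0 -0.13 0; 40 0.002 0 -0.138 0; 40 0.002 0 -0.14 0; 40 0.002 0 -0.14 0'
python3 -m crank '40 0 0 -0.003 0; 40 0 0 -0.0055 0; 40 0 0 -0.0055 0'
python3 -m crank '40 0 0 -0.0015 0; 40 0 0 -0.0015 0'
```

```text
t: 38.0
eef_pos: [0.5813, -0.0174, 0.0759]
eef_rot: [0.001, 0.676, 0.737, 0.0]
contact_force: [0.4, -0.5, -0.3]
opening: 0.572
gripper_force: 26.5
t: 38.3
eef_pos: [0.5806, -0.0175, 0.0708]
eef_rot: [0.0, 0.676, 0.737, 0.0]
contact_force: [-0.8, 0.6, -0.8]
opening: 0.576
gripper_force: 26.5
t: 38.5
eef_pos: [0.5812, -0.0176, 0.0703]
eef_rot: [0.001, 0.676, 0.737, 0.0]
contact_force: [-0.9, 0.0, 3.4]
opening: 0.575
gripper_force: 26.7
```

Seated. I'll release and go to the last jar.

```bash
python3 -m crank '62 0 0 0 0; 78 0 0 0 0; 78 0 0 0 0; 78 0 0 0.04 0; 78 0 0 0.1 0; 78 0 0 0.16 0; 78 -0.02 0.05 0.21 0; 78 -0.04 0.1 0.21 0'
python3 -m crank '78 -0.02 0.06 0.02 0; 78 -0.04 0.12 0.02 0; 78 -0.06 0.18 0.02 0; 78 -0.08 0.24 0.02 0; 78 -0.1 0.28 0.02 0; 78 -0.11 0.3 0.02 0; 78 -0.11 0.3 0.02 0; 78 -0.11 0.3 0.02 0'
python3 - <<'E'
from h import *
w=cam('wrist');save(w,'wr6');print(manip.get_obs()['eef_pos'])
[print(*j) for j in jars(w)]
E
```

```text
t: 39.3
eef_pos: [0.5516, 0.0618, 0.2438]
eef_rot: [0.005, 0.677, 0.736, 0.004]
contact_force: [1.0, 0.5, -0.3]
opening: 0.781
gripper_force: 0.0
t: 40.1
eef_pos: [0.4604, 0.3025, 0.2531]
eef_rot: [0.0, 0.676, 0.737, -0.0]
contact_force: [-0.3, 0.6, 0.5]
opening: 0.78
gripper_force: 0.0
[0.4607012  0.3019984  0.25309643]
[267.5  53.8] 1983 [0.4647 0.4299 0.0637] [0.465  0.4296]
[431.6 184.7] 90 [0.6636 0.3129 0.066 ] [0.6663 0.3129]
```

The last jar has been knocked to (0.465, 0.430), still upright with its lid at 0.064. I'll pick it there.

```bash
python3 -m crank '78 0.003 0.06 0 0; 78 0.0055 0.12 0 0; 78 0.0055 0.16 0 0; 78 0.0055 0.16 -0.06 0; 78 0.0055 0.16 -0.12 0; 78 0.0055 0.16 -0.18 0; 78 0.0055 0.16 -0.23 0; 78 0.0055 0.16 -0.262 0'
python3 -m crank '78 0 0 0 0; 78 0 0 0 0; 78 0 0 0 0'
python3 -c "
from h import *
w=cam('wrist');save(w,'wr7')"
```

```text
t: 40.95
eef_pos: [0.4642, 0.4278, 0.0395]
eef_rot: [-0.001, 0.677, 0.736, -0.003]
contact_force: [-0.3, -0.3, 0.1]
opening: 0.779
gripper_force: 0.0
t: 41.25
eef_pos: [0.4669, 0.4311, 0.0463]
eef_rot: [0.001, 0.676, 0.736, 0.002]
contact_force: [0.2, -0.1, 0.2]
opening: 0.781
gripper_force: 0.0
```

View pics/wr7.png

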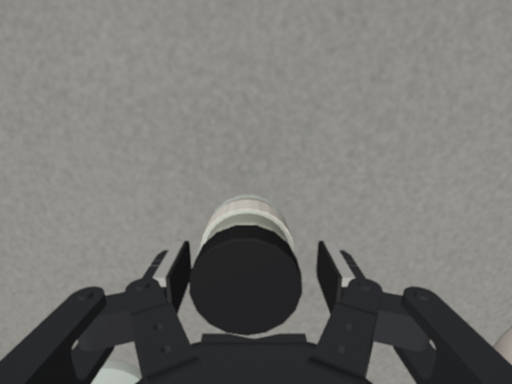

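The lid at (246,280) sits between the pads, so I'll close on it.

```bash
python3 -m crank '78 0 0 -0.003 0; 40 0 0 -0.003 0; 40 0 0 -0.003 0; 40 0 0 -0.003 0; 40 0 0 -0.003 0; 40 0 0 -0.003 0'
python3 -m crank '40 0 0 0.01 0; 40 0 0 0.03 0; 40 0 0 0.08 0; 40 0 0 0.14 0; 40 0.01 -0.03 0.18 0; 40 0.02 -0.08 0.18 0; 40 0.04 -0.13 0.18 0; 40 0.055 -0.18 0.18 0'
python3 -m crank '40 0.015 -0.06 0 0; 40 0.03 -0.12 0 0; 40 0.045 -0.18 0 0; 40 0.06 -0.23 0 0; 40 0.07 -0.27 0 0; 40 0.08 -0.295 0 0; 40 0.08 -0.297 0 0; 40 0.08 -0.297 0 0'
python3 -m crank '40 0 0 0 0; 40 0 0 0 0; 40 0 0 0 0'
```

```text
t: 41.9
eef_pos: [0.4653, 0.431, 0.0424]
eef_rot: [0.0, 0.676, 0.737, 0.001]
contact_force: [-0.1, -0.2, 6.2]
opening: 0.574
gripper_force: 26.8
t: 42.7
eef_pos: [0.5092, 0.2854, 0.1867]
eef_rot: [0.001, 0.676, 0.737, 0.001]
contact_force: [1.1, 0.3, -0.6]
opening: 0.577
gripper_force: 26.6
t: 43.5
eef_pos: [0.5727, 0.0487, 0.1856]
eef_rot: [-0.0, 0.677, 0.736, 0.0]
contact_force: [-0.3, 0.5, -0.8]
opening: 0.574
gripper_force: 26.6
t: 43.8
eef_pos: [0.5725, 0.05, 0.1853]
eef_rot: [-0.0, 0.676, 0.737, -0.0]
contact_force: [0.1, 0.8, -1.3]
opening: 0.577
gripper_force: 26.6
```

```bash
python3 -m crank '40 0.003 0 -0.04 0; 40 0.003 0 -0.08 0; 40 0.003 0 -0.11 0; 40 0.003 0 -0.13 0; 40 0.003 0 -0.138 0; 40 0.003 0 -0.141 0; 40 0.003 0 -0.141 0'
python3 -m crank '40 0 0 -0.003 0; 40 0 0 -0.006 0; 40 0 0 -0.006 0'
python3 -m crank '40 0 0 -0.002 0; 40 0 0 -0.002 0'
```

```text
t: 44.5
eef_pos: [0.5761, 0.049, 0.0734]
eef_rot: [0.001, 0.676, 0.737, 0.001]
contact_force: [-0.6, -0.8, -1.4]
opening: 0.579
gripper_force: 26.6
t: 44.8
eef_pos: [0.5754, 0.049, 0.0679]
eef_rot: [0.0, 0.676, 0.737, 0.0]
contact_force: [0.2, -0.3, -0.9]
opening: 0.575
gripper_force: 26.6
t: 45.0
eef_pos: [0.5756, 0.0489, 0.0664]
eef_rot: [0.0, 0.676, 0.737, 0.0]
contact_force: [0.2, -0.6, 0.5]
opening: 0.577
gripper_force: 26.6
```

```bash
python3 -m crank '40 0 0 -0.0012 0; 62 0 0 -0.0012 0; 78 0 0 -0.0012 0; 78 0 0 0 0; 78 0 0 0.05 0; 78 0 0 0.11 0; 78 0 0 0.17 0; 78 0 -0.04 0.22 0'
python3 -m crank '78 -0.06 -0.06 0.03 0; 78 -0.11 -0.09 0.03 0; 40 -0.15 -0.1 0.03 0; 0 -0.155 -0.105 0.03 0; 0 -0.155 -0.105 0.03 0; 0 -0.155 -0.105 0.03 0'
python3 - <<'E'
from h import *
w=cam('wrist');t=cam('top');print(manip.get_obs()['eef_pos'])
[print(*j) for j in jars(w,.08,.095)]
cv2.imwrite('pics/crop8.png',np.hstack([w['color'][:,:,::-1],cv2.resize(t['color'][120:300,210:345,::-1],(288,384))]))
E
```

```text
t: 45.8
eef_pos: [0.5755, 0.0197, 0.2442]
eef_rot: [0.001, 0.675, 0.738, 0.001]
contact_force: [0.1, -0.8, 0.6]
opening: 0.786
gripper_force: 0.0
t: 46.4
eef_pos: [0.4521, -0.0662, 0.2655]
eef_rot: [0.0, 0.676, 0.737, 0.0]
contact_force: [0.6, 0.7, -0.1]
opening: 0.097
gripper_force: 0.0
[ 0.4523285  -0.06594007  0.26527044]
[386.5  78.8] 2057 [0.5758 0.0481 0.0878] [0.5774 0.0483]
[378.5 146.5] 1749 [ 0.5812 -0.0186  0.0878] [ 0.583  -0.0189]
[371.  206.6] 1457 [ 0.5867 -0.0849  0.0879] [ 0.5883 -0.0868]
[364.4 254.9] 1250 [ 0.5915 -0.1448  0.0878] [ 0.5933 -0.1464]
```

View pics/crop8.png

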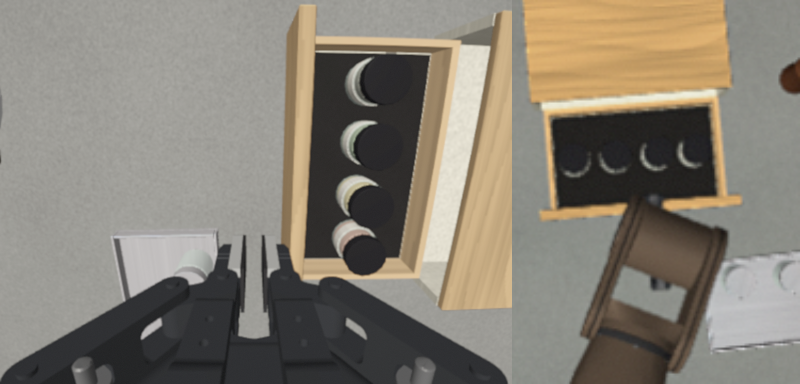

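All four jars stand upright in the drawer, in a row at wrist (386,79) to (364,255), with both empties in the tray. I'll close it gently.

```bash
python3 -m crank '0 0 0 -0.06 0; 0 0 0 -0.12 0; 0 0 0 -0.18 0; 0 0 0 -0.219 0; 0 0 0 -0.219 0; 0 0 0 -0.219 0'
python3 -m crank '0 0.006 0.0005 0 0; 0 0.014 0.0012 0 0; 0 0.022 0.002 0 0; 0 0.03 0.0026 0 0; 0 0.038 0.0033 0 0; 0 0.046 0.004 0 0; 0 0.056 0.0048 0 0; 0 0.066 0.0057 0 0'
python3 -m crank '0 0.012 0.001 0 0; 0 0.024 0.002 0 0; 0 0.036 0.003 0 0; 0 0.048 0.004 0 0; 0 0.06 0.005 0 0; 0 0.072 0.006 0 0; 0 0.084 0.007 0 0; 0 0.096 0.008 0 0'
```

```text
t: 47.1
eef_pos: [0.4521, -0.066, 0.09]
eef_rot: [-0.0, 0.676, 0.737, -0.0]
contact_force: [0.0, -0.2, 0.6]
opening: 0.0
gripper_force: 0.0
t: 47.9
eef_pos: [0.5046, -0.0616, 0.0898]
eef_rot: [-0.0, 0.676, 0.737, -0.0]
contact_force: [-1.4, -0.5, 0.8]
opening: 0.001
gripper_force: 1.0
t: 48.7
eef_pos: [0.5816, -0.055, 0.0898]
eef_rot: [-0.0, 0.676, 0.737, 0.0]
contact_force: [-2.1, 0.9, 0.2]
opening: -0.0
gripper_force: 1.1
```

```bash
python3 -m crank '0 0.01 0.0009 0 0; 0 0.02 0.0017 0 0; 0 0.03 0.0026 0 0; 0 0.038 0.0033 0 0; 0 0.046 0.004 0 0; 0 0.053 0.0046 0 0; 0 0.06 0.005 0 0; 0 0.06 0.005 0 0'
python3 -m crank '0 0.0035 0.0003 0 0; 0 0.007 0.0006 0 0; 0 0.0105 0.0009 0 0; 0 0.014 0.0012 0 0; 0 0.014 0.0012 0 0'
```

```text
t: 49.5
eef_pos: [0.6288, -0.0512, 0.0898]
eef_rot: [-0.001, 0.676, 0.737, -0.001]
contact_force: [-4.8, 0.5, 2.2]
opening: -0.001
gripper_force: 2.3
t: 50.0
eef_pos: [0.6391, -0.0503, 0.0898]
eef_rot: [-0.001, 0.676, 0.737, -0.001]
contact_force: [-5.6, 1.1, 3.5]
opening: -0.001
gripper_force: 3.2
```

```bash
python3 -m crank '0 0.003 0.0003 0 0; 0 0.006 0.0005 0 0; 0 0.009 0.0007 0 0; 0 0.009 0.0007 0 0'
python3 -m crank '0 0.0025 0.0002 0 0; 0 0.0025 0.0002 0 0'
python3 -m crank '0 0.0025 0.0002 0 0; 0 0.0025 0.0002 0 0'
```

```text
t: 50.4
eef_pos: [0.6464, -0.0496, 0.0898]
eef_rot: [-0.001, 0.676, 0.737, -0.001]
contact_force: [-6.9, 0.6, 4.4]
opening: -0.001
gripper_force: 3.0
t: 50.6
eef_pos: [0.647, -0.0496, 0.0898]
eef_rot: [-0.003, 0.676, 0.737, -0.002]
contact_force: [-10.7, 1.5, 6.6]
opening: 0.001
gripper_force: 5.7
t: 50.8
eef_pos: [0.647, -0.0496, 0.0898]
eef_rot: [-0.005, 0.676, 0.737, -0.005]
contact_force: [-19.2, -1.2, 10.7]
opening: -0.001
gripper_force: 9.3
```

At the stop. I'll back off slowly, rise and check the latch.

```bash
python3 -m crank '0 -0.006 -0.0005 0 0; 0 -0.012 -0.001 0 0; 0 -0.02 -0.002 0 0; 0 -0.04 -0.003 0 0; 0 -0.08 -0.007 0 0; 0 -0.12 -0.01 0 0; 0 -0.14 -0.012 0.06 0; 0 -0.14 -0.012 0.12 0'
python3 -m crank '0 -0.05 -0.05 0.06 0; 0 -0.08 -0.11 0.12 0; 0 -0.08 -0.17 0.16 0; 0 -0.08 -0.23 0.2 0; 0 -0.08 -0.29 0.2 0; 0 -0.08 -0.35 0.2 0; 0 -0.08 -0.4 0.2 0; 0 -0.08 -0.4 0.2 0'
python3 - <<'E'
from h import *
c=cam('top');save(c,'top9');W=cloud(c);o=manip.get_obs();print(o['eef_pos'],o['contact_force'])
m=(W[...,2]>0.09)&(W[...,2]<0.125)&(W[...,0]>.5)&(W[...,0]<1.1)&(abs(W[...,1]+.04)<.25)&(c['color'][...,0].astype(int)-c['color'][...,2]>30)
n,l,s,ce=cv2.connectedComponentsWithStats(m.astype(np.uint8))
for i in range(1,n):
    if s[i,4]>50: print('unit',s[i],cv2.minAreaRect(W[l==i][:,:2].astype(np.float32)))
E
```

```text
t: 51.6
eef_pos: [0.5364, -0.059, 0.1844]
eef_rot: [-0.002, 0.676, 0.736, -0.001]
contact_force: [0.8, -0.4, 1.2]
opening: 0.002
gripper_force: 0.0
t: 52.4
eef_pos: [0.4751, -0.3829, 0.3471]
eef_rot: [0.003, 0.677, 0.736, -0.001]
contact_force: [-0.1, 0.2, 0.3]
opening: 0.004
gripper_force: 0.0
[ 0.47445452 -0.38734654  0.34682192] [-2.39796807 -1.79355595  0.69435239]
unit [ 214   97   99   72 5993] ((0.7852169871330261, -0.0346498042345047), (0.22285811603069305, 0.31875503063201904), 4.952620506286621)
unit [220 163  94  13 495] ((0.6587824821472168, -0.04704934358596802), (0.017269546166062355, 0.31379106640815735), 4.938534736633301)
```

View pics/top9.png

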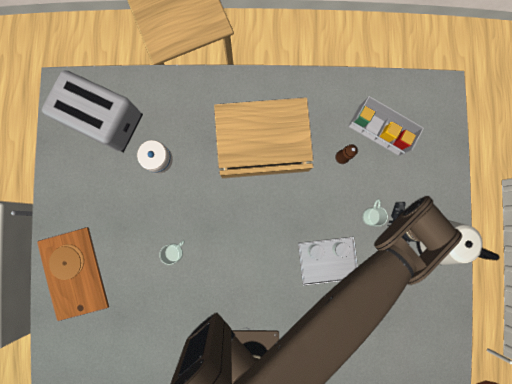

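The drawer is back at its latched position with the panel at 0.6588, as at the start. The empties stand in the tray at (315,250) and (342,248), and the mugs, mill and canister are unmoved. I'll let the arm settle and hand in.

```bash
python3 -m crank '0 0 0.08 0.02 0; 0 0 0.1 0.02 0; 0 0 0.1 0.02 0; 0 0 0.1 0.02 0; 0 0 0.1 0.02 0; 0 0 0.1 0.02 0' && python3 -c "
from station import workorder
print(workorder.close_job())"
```

```text
t: 53.05
eef_pos: [0.4752, -0.2999, 0.3615]
eef_rot: [-0.0, 0.676, 0.737, -0.0]
contact_force: [0.9, -0.4, 0.0]
opening: -0.002
gripper_force: 0.0
the job is handed in; nothing more can be done
None
```

The job is done and handed in: the four full jars stand upright in the drawer, which is shut and back at its latched position, and both empty jars stand upright in the tray.

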